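# Clean the tabletop charcoal griddle and set its two air levers

### The job

Get the cold charcoal griddle ready for a two-zone fire: with the scraper, push the four chips of burnt crust off the plate into the crumb trough along its front edge, and stand the scraper back in its tray on its steel edge. Then set the air levers, left and right as you face the trough side: the left one at its quarter-open mark, the right one at its three-quarters-open mark (shut points to the front, fully open straight out to the side). Keep your fingers off the crust, and leave the bowl and the two shuttlecocks where they are.

Things in the scene. Friction and masses are not known exactly. Their poses are not given: they have to be found in the camera images.
- griddle: cold tabletop charcoal griddle, fixed: dark firebox, bright steel plate on top, round air pipe out of each side. Origin: centre of its underside, on the shelf; x axis from its front (trough side) to its rear, y to its left, z up. Lever pivots at x 20, y +178 (left) and -178 mm (right) in this frame.
- plate (a point): point on the flat plate's surface, 120 mm above the shelf, right above the griddle's origin, axes as the griddle. From here the plate reaches from x -90 (front edge: open, no rim) to +107 mm and y -117 to +117 mm. Side rims 12 mm high, rear splash guard 26 mm high.
- trough (a point): centre of the floor of the open crumb trough hooked along the plate's front edge, 82 mm above the shelf, axes as the griddle. Inside it measures 52 mm along x (plate edge to outer wall) and 244 mm along y; it is 38 mm below the plate; its outer wall rises to 117 mm above the shelf.
- left_air (a joint): left air lever (griddle's +y side), rad, turns level on an upright pin. 0 = shut, points to the front (griddle -x); pi/2 = open, straight out to the left (+y). Five light marks evenly over that quarter turn on the dark plate under it: shut, quarter (0.393), half, three quarters (1.178), open. Stays where left; about 2 N at the grip moves it.
- right_air (a joint): right air lever, mirror image of the left, rad: 0 = shut, points to the front (griddle -x); pi/2 = open, straight out to the right (griddle -y); the same five marks and stiffness.
- left_knob (a point): middle of the upright round black grip at the end of the left air lever: 19 mm in diameter, free from 123 to 174 mm above the shelf; this point is 149.5 mm up and 98 mm from the lever's pivot. The lever's flat bar ends below it.
- right_knob (a point): the same point of the right air lever's grip (same sizes).
- tool_tray: shallow aluminium tray, fixed to the shelf left or right of the griddle (the bowl is on the other side): outside 130 mm along its x, 215 mm along its y, walls 14 mm high, 3 mm thick, floor 3 mm thick. Origin at the centre of its underside, on the shelf.
- scraper_mid (a point): centre (35 mm above the bottom) of the loose scraper, a wooden block with a flat steel edge 160 x 18 mm underneath, standing on it; 160 mm wide along its y, 26 mm thick along its x, 70 mm high, 0.18 to 0.34 kg. Block up to 23 mm; above it, to 70 mm, the handle: a wooden ridge 110 mm along y, 22 mm thick along x. z up.
- scraper: the same scraper; this origin is at the centre of its bottom.
- chip1: dark chip of burnt crust lying loose on the griddle plate, about 26 x 19 mm and 10 mm thick, 10 g; origin at its centre.
- chip2: dark chip of burnt crust lying loose on the griddle plate, about 26 x 19 mm and 10 mm thick, 10 g; origin at its centre.
- chip3: dark chip of burnt crust lying loose on the griddle plate, about 26 x 19 mm and 10 mm thick, 10 g; origin at its centre.
- chip4: dark chip of burnt crust lying loose on the griddle plate, about 26 x 19 mm and 10 mm thick, 10 g; origin at its centre.
- bowl: white ceramic bowl, 150 mm across, 55 mm high, origin at the centre of its underside; bystander.
- shuttle_a: shuttlecock standing on the rim of its skirt, cork up, 66 mm across, 85 mm high, origin at the centre of its underside; bystander.
- shuttle_b: another shuttlecock, the same.

How it is judged:
On the way, in this order (a step that is already met when the one before it is completed fails the run):
1. all four crust chips lie in the crumb trough (x of chip1 in the frame of griddle between -0.146 and -0.088 m and y of chip1 in the frame of griddle between -0.125 and 0.125 m and z of chip1 in the frame of griddle between 0.08 and 0.115 m and x of chip2 in the frame of griddle between -0.146 and -0.088 m and y of chip2 in the frame of griddle between -0.125 and 0.125 m and z of chip2 in the frame of griddle between 0.08 and 0.115 m and x of chip3 in the frame of griddle between -0.146 and -0.088 m and y of chip3 in the frame of griddle between -0.125 and 0.125 m and z of chip3 in the frame of griddle between 0.08 and 0.115 m and x of chip4 in the frame of griddle between -0.146 and -0.088 m and y of chip4 in the frame of griddle between -0.125 and 0.125 m and z of chip4 in the frame of griddle between 0.08 and 0.115 m), for 0.2 s.
2. the scraper stands in its tray again, let go, the chips still in the trough (all of step 1 and x of scraper_mid in the frame of tool_tray between -0.06 and 0.06 m and y of scraper_mid in the frame of tool_tray between -0.06 and 0.06 m and z of scraper_mid in the frame of tool_tray between 0.032 and 0.043 m and angle between scraper_mid's own z axis and vertical below 0.08 rad and contact force between the fingers and scraper below 0.1 N), for 0.2 s.
3. the left air lever stands at quarter open and the right one at three quarters (value of joint left_air between 0.2927 and 0.4927 rad and value of joint right_air between 1.0781 and 1.2781 rad), for 0.2 s.
At the end, for the whole second after the job is handed in: All four chips lie in the crumb trough, at least 5 mm below plate level; the scraper stands upright on its tray's floor (within 60 mm of its centre each way, tilt under 0.08 rad); left lever within 0.1 rad of quarter open (0.393), right within 0.1 rad of three quarters open (1.178) (all of step 1 and all of step 3 and x of scraper_mid in the frame of tool_tray between -0.06 and 0.06 m and y of scraper_mid in the frame of tool_tray between -0.06 and 0.06 m and z of scraper_mid in the frame of tool_tray between 0.032 and 0.043 m and angle between scraper_mid's own z axis and vertical below 0.08 rad); the robot touches nothing.
It fails at once if the fingers touched a crust chip (contact force between the fingers and chip1 above 0.5 N or contact force between the fingers and chip2 above 0.5 N or contact force between the fingers and chip3 above 0.5 N or contact force between the fingers and chip4 above 0.5 N).
It fails at once if the bowl or a shuttlecock was moved more than 30 mm (distance of any of bowl, shuttle_a, shuttle_b from where it was at the start of the episode above 0.03 m).
It also fails if it takes over 72 s, if anything falls off the work surface, if the arm or the gripper's body presses on something with over 40 N, if the wrist force passes 120 N, or if a joint passes its speed limit or range.

### The arm

A 6-joint arm with a two-finger parallel gripper is mounted at the origin on the work surface. World frame = base frame: x ahead of the robot, y to its left, z up, the work surface at z = 0. Lengths are in m, angles in rad, forces in N, time in s.
With the tool pointing down it reaches from about 0.35 to 0.975 m from the base axis. Payload 4.9 kg.
Tool frame: the origin (TCP) lies at the very end of the fingers, on their centre line; the grasp point (between the pads) lies manip.grip_point_offset behind it (manip.grip_point_offset is the distance from the TCP to the grasp point, in m); z points along the fingers, y is the direction in which the jaws open and shut (so a half turn about z gives the same grasp; the last joint's range is limited). The gripper opens to 85 mm and grips with 20 to 120 N. Pads are 22 mm wide; open, the fingers measure 114 mm over their backs; the gripper's body (76 mm by 85 mm) begins 54 mm behind the grasp point. The pads swing forward as they close: fully open they stand 13 mm farther back than shut.
Start: joints at [-1.251, 0.053, 1.613, -0, 1.476, -0.119], TCP at [0.266, -0.566, 0.231] pointing down, gripper open.
Joint ranges: [-3.01, 3.01], [-1.01, 2.22], [0.06, 2.58], [-1.02, 4.17], [0.09, 2.62], [-3.14, 3.14]. Speed limits (rad/s): [2.57, 2.57, 3.14, 3.14, 3.14, 3.14].

### API

Orientations are given as a unit quaternion [w, x, y, z].
In Python, from plant import status, grab_frame, camera_params, ticket, boxes_of, outline_of, manip gives the robot as it stands. The module is installed in compiled form; this text tells all that it offers.
- The arm moves only by the tool play_rows, never from a script. Its argument "deltas" is a list of rows, each a list of 2 entries, a list of its own where there are three numbers: the shift along the world's x, y, z in m, then the turn about the world's z in rad. A call has 1 to 5 rows; each row is the pose to reach, as a shift and turn from the pose commanded when the call began; what a row does not reach only later rows make up. A row lasts 1/8 s, in which the tool goes at most 62.5 mm and 10.7 degrees, less where a joint would pass 70% of its speed; a pose out of reach is approached as far as the arm can. A call with a gripper value outside its range is refused whole. "grip" is the opening, from -1 (shut) to 1 (fully open), set as the call begins (left out, the last holds). The fingers move at their own pace and stop on an object; the grip force is fixed at half the most. Time passes only in rows, so rows that repeat a pose let the fingers close. It gives the time, the measured TCP pose, the force and the opening at its end, in the units of the state.
- status.state(): the state, without advancing time (a new reading comes with each control period).
- grab_frame(name): name is "side" or "top"; returns (picture, depth): 480x640x3 uint8, blue, green, red; 480x640 float32, m along the optical axis (not along the pixel's ray), 0 where there is no reading.
- camera_params(name): a dict with "mtx" (3x3 intrinsics, pixels), "world_from_camera" (4x4, takes a point from camera to world coordinates). Camera axes: x right, y up, looking along -z (the intrinsics and any distortion apply to the point x, -y, -z); pixel columns grow to the right and rows downward; lengths in m; the calibration is good to about 2 mm. A picture is of the moment at which its call begins. camera_params takes no time and is no camera call.
- ticket.job_done(): hands the job in, once; it reports no verdict.
Trained networks look in the newest picture that a camera, given by its name, has taken for a name from the list of things; names that differ only in an ending like _2 or _b are one class to them, and where a whole thing is asked for, a point or a joint stands for the part that bears it (a point fixed in the world has none). Each returns a list of dicts, best first, with "confidence" (0 to 1); they miss things now and then, are a little off and sometimes report something else, mostly with a low value. They report only what shows in the picture. A call takes as long as a camera call.
- boxes_of(camera, name): "box" ([left, top, right, bottom] in pixels, round what is visible of it).
- outline_of(camera, name): "region" (480x640 bool, what is visible of it) and "box" ([left, top, right, bottom] in pixels, round what is visible of it).
The state is a dict: "time": time; "joint_pos": joint angles; "joint_vel": joint speeds; "joint_efforts": joint torques, N m; "tool_pos": TCP position; "tool_rot": TCP orientation; "contact_force": force on the tool from outside, world axes, zero at the start; "ft_torque": the same for the moment, N m; "gripper_width": opening from 0.0 (shut) to 1.0 (fully open).
Only numpy, scipy, OpenCV 4.12 (cv2) and the standard library are available. Lean on these libraries where they do the work, as an engineer would, in place of code of your own. Each camera call takes 0.05 s, during which the arm holds its last target.

## Working session

There is one attempt and no reset: what is moved stays moved. The work goes in short steps, Python scripts to look and compute and a tool call to move; the robot and the scene stay as the last step left them, time stands still between calls to the robot, and variables do not carry over. Pictures are saved under pics/ and viewed, and the job is handed in when it is done.

Besides the shell and the picture viewer there is one more tool, called after "Emit:" as name(argument=value, ...) on one line, values as JSON. play_rows: Moves the arm, as the interface text tells. Its arguments: {"type":"object","properties":{"deltas":{"type":"array"},"grip":{"type":"number"}},"required":["deltas"]}

```bash
ls; mkdir -p pics
python3 - <<'E'
from plant import *
import cv2
s=status.state(); print(s); print(manip.grip_point_offset)
for n in("side","top"):
    p,d=grab_frame(n); cv2.imwrite(f"pics/{n}0.png",p); import numpy as np; np.save(f"pics/{n}0.npy",d); print(camera_params(n))
E
```

```text
pics
{'time': 0.0, 'joint_pos': array([-1.25095685e+00,  5.33782970e-02,  1.61426800e+00,  2.05068853e-05,
        1.47604410e+00, -1.18978993e-01]), 'joint_vel': array([ 8.65652381e-04, -2.48097904e-03, -7.70255883e-04,  1.54583153e-04,
       -4.83536243e-04,  3.51640305e-05]), 'joint_efforts': array([ 7.92059072e-04, -3.93679941e+01, -3.70175457e+01, -2.35314377e-05,
        7.08013598e-03, -1.96632151e-06]), 'tool_pos': array([ 0.26536386, -0.56517956,  0.23006528]), 'tool_rot': array([-1.04461241e-03,  9.76025878e-01,  2.17651980e-01, -9.50067065e-05]), 'contact_force': array([ 0.53260995, -0.34591364,  0.957344  ]), 'ft_torque': array([-0.03649391, -0.00504583, -0.0001615 ]), 'gripper_width': 1.0031910051278192}
0.0187
{'mtx': array([[512.91714674,   0.        , 314.16474081],
       [  0.        , 512.91714674, 247.90281882],
       [  0.        ,   0.        ,   1.        ]]), 'world_from_camera': array([[-0.99621778,  0.0719676 , -0.0486909 ,  0.51690155],
       [-0.08595528, -0.73418406,  0.67348753,  0.7009671 ],
       [ 0.0127212 ,  0.67512549,  0.73759321,  0.89531809],
       [ 0.        ,  0.        ,  0.        ,  1.        ]])}
{'mtx': array([[571.39816315,   0.        , 316.28258496],
       [  0.        , 571.39816315, 237.75150271],
       [  0.        ,   0.        ,   1.        ]]), 'world_from_camera': array([[-0.01839106,  0.98128853, -0.1916627 ,  0.27359661],
       [-0.99980155, -0.01658139,  0.01104169, -0.00482819],
       [ 0.00765705,  0.19182773,  0.98139874,  1.59594998],
       [ 0.        ,  0.        ,  0.        ,  1.        ]])}
```

View pics/side0.png

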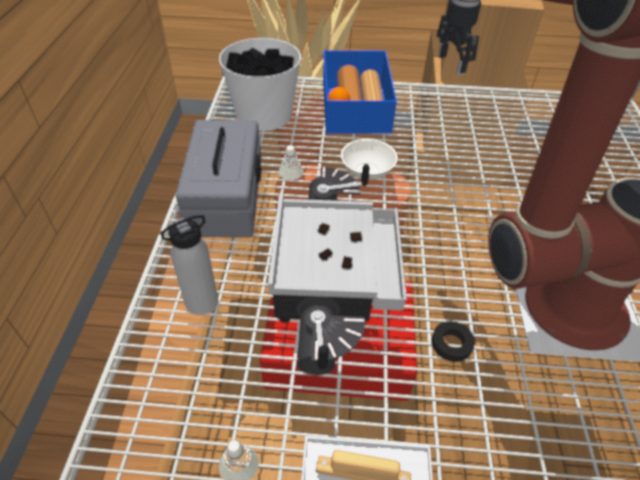

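View pics/top0.png

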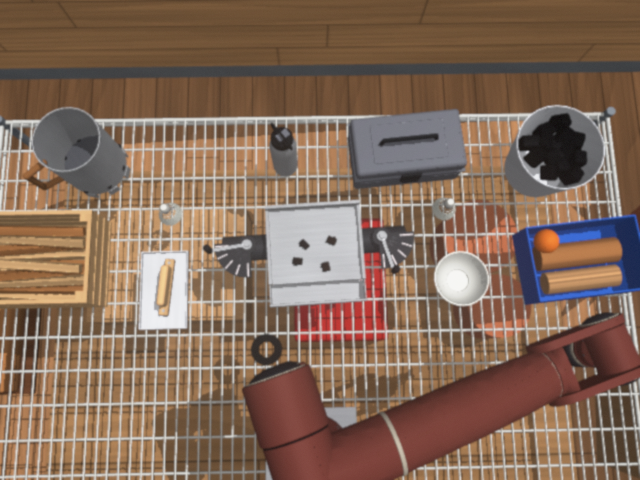

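The side view shows the griddle around (330,250) with four chips, the trough on its right (the robot side), and the tray with the scraper at (365,465). In the top view the tray is at (163,290), the griddle at (315,250), the bowl at (462,280), and the shuttlecocks at (170,213) and (445,208).

```bash
cat > h.py <<'E'
from plant import *
import numpy as np, cv2
def unproj(cam,u,v,d):
    c=camera_params(cam);K=c["mtx"];T=c["world_from_camera"]
    u=np.asarray(u,float);v=np.asarray(v,float);d=np.asarray(d,float)
    x=(u-K[0,2])/K[0,0]*d;y=(v-K[1,2])/K[1,1]*d
    return np.stack([x,-y,-d,np.ones_like(d)],-1)@T.T[:,:3]
def proj(cam,P):
    c=camera_params(cam);K=c["mtx"];T=np.linalg.inv(c["world_from_camera"])
    P=np.atleast_2d(P);q=np.c_[P,np.ones(len(P))]@T.T
    return np.c_[K[0,0]*q[:,0]/-q[:,2]+K[0,2],-K[1,1]*q[:,1]/-q[:,2]+K[1,2]]
def onplane(cam,u,v,z):
    T=camera_params(cam)["world_from_camera"];o=T[:3,3]
    p=unproj(cam,u,v,np.ones_like(np.asarray(u,float)))
    r=p-o
    return o+r*((z-o[2])/r[...,2])[...,None]
def cloud(cam,d):
    v,u=np.mgrid[0:480,0:640]
    return unproj(cam,u,v,d)
E
python3 - <<'E'
from h import *
D={n:np.load(f"pics/{n}0.npy") for n in("side","top")}
for n in ("top","side"):
    grab_frame(n)
    C=cloud(n,D[n])
    for k in("griddle","tool_tray","scraper","chip1","bowl","shuttle_a","left_air","left_knob"):
        for r in outline_of(n,k)[:5]:
            m=r["region"]&(D[n]>0);P=C[m]
            print(n,k,round(r["confidence"],2),np.round(r["box"]),m.sum(),np.round(np.median(P,0),3) if len(P) else "", np.round(P.max(0),3) if len(P) else "", np.round(P.min(0),3) if len(P) else "")
            np.save(f"pics/m_{n}_{k}_{int(r['box'][0])}.npy",m)
print(status.state()["time"])
E
```

```text
top griddle 0.66 [202. 200. 416. 305.] 12644 [ 0.53  -0.017  0.118] [0.657 0.309 0.181] [ 0.385 -0.316 -0.415]
top tool_tray 0.78 [138. 250. 192. 330.] 3115 [0.441 0.413 0.004] [0.597 0.598 0.077] [ 0.337  0.335 -0.417]
top scraper 0.73 [156. 253. 180. 317.] 727 [0.447 0.387 0.054] [0.531 0.412 0.083] [0.374 0.373 0.   ]
top scraper 0.65 [373. 231. 401. 273.] 295 [ 0.53  -0.206  0.123] [ 0.578 -0.179  0.181] [ 0.461 -0.292 -0.418]
top chip1 0.54 [303. 241. 307. 250.] 47 [0.544 0.011 0.129] [0.556 0.021 0.137] [0.533 0.003 0.123]
top chip1 0.38 [323. 258. 331. 269.] 88 [ 0.485 -0.045  0.128] [ 0.5   -0.032  0.138] [ 0.473 -0.056  0.115]
top chip1 0.25 [203. 238. 251. 252.] 214 [0.54  0.201 0.125] [0.598 0.309 0.181] [ 0.523  0.149 -0.209]
top bowl 0.96 [437. 248. 492. 307.] 2321 [ 0.462 -0.424  0.022] [ 0.569 -0.341  0.063] [ 0.385 -0.561 -0.417]
top bowl 0.31 [206. 200. 415. 307.] 12865 [ 0.53  -0.017  0.118] [0.706 0.309 0.181] [ 0.385 -0.354 -0.428]
top shuttle_a 0.93 [157. 204. 182. 226.] 443 [0.657 0.388 0.022] [0.8   0.508 0.087] [ 0.628  0.36  -0.417]
top shuttle_a 0.73 [433. 2
[... 1453 characters left out ...]
35 -0.214  0.175] [ 0.383 -1.535 -0.753]
side shuttle_a 0.96 [281. 148. 303. 183.] 506 [ 0.663 -0.377  0.025] [ 0.816 -0.354  0.088] [ 0.632 -1.358 -0.742]
side shuttle_a 0.71 [216. 439. 259. 480.] 1119 [0.658 0.403 0.026] [0.771 0.424 0.088] [ 0.626  0.212 -0.413]
side shuttle_a 0.34 [321. 249. 334. 260.] 123 [0.543 0.015 0.13 ] [0.557 0.028 0.137] [ 0.531 -0.012  0.117]
side shuttle_a 0.29 [271. 163. 407. 375.] 18772 [0.528 0.035 0.119] [0.746 0.269 0.177] [ 0.297 -1.38  -0.759]
side left_air 0.68 [314. 310. 330. 368.] 511 [0.538 0.219 0.127] [0.559 0.269 0.177] [0.522 0.149 0.035]
side left_knob 0.81 [312. 309. 332. 370.] 516 [0.538 0.217 0.127] [0.559 0.269 0.177] [0.522 0.149 0.034]
1.0
```

Run:
```python
from h import *
P=[];L=[]
for n in("side","top"):
    d=np.load(f"pics/{n}0.npy");C=cloud(n,d);im=cv2.imread(f"pics/{n}0.png")
    m=(d>0);P.append(C[m]);
    def rect(name,m):
        pts=C[m][:,:2].astype(np.float32)
        r=cv2.minAreaRect(pts*1000);print(n,name,m.sum(),np.round(r[0],1),np.round(r[1],1),round(r[2],1),np.round(C[m].mean(0),4))
    X,Y,Z=C[...,0],C[...,1],C[...,2]
    box=m&(X>.43)&(X<.66)&(abs(Y)<.14)
    # plate rim tops (12mm above)
    pl=box&(Z>.116)&(Z<.125)
    rect("plate",pl)
    rect("guard",m&(X>.58)&(X<.68)&(abs(Y)<.15)&(Z>.141)&(Z<.152))
    for nm,s in(("Lknob",1),("Rknob",-1)):
        k=m&(Z>.168)&(Z<.185)&(Y*s>.12)&(Y*s<.36)&(X>.35)&(X<.7); rect(nm,k)
    k=m&(Z>.065)&(Z<.085)&(Y>.3)&(Y<.5)&(X>.33)&(X<.56); rect("scr",k)
    k=m&(Z>.010)&(Z<.016)&(Y>.3)&(Y<.5)&(X>.3)&(X<.58); rect("tray wall",k)
    k=m&(Z>.077)&(Z<.088)&(abs(Y)<.15)&(X>.36)&(X<.45); rect("trough floor",k)
    k=m&(Z>.112)&(Z<.122)&(abs(Y)<.15)&(X>.36)&(X<.415); rect("trough wall",k)
    print(np.median(Z[box&(abs(Z-.12)<.01)]))
    # BEV
    B=np.zeros((600,800,3),np.uint8)
    c=((.45-Y)*1000*.88).astype(int); r=((.72-X)*1000*1.2).astype(int)
```

```text
side plate 7666 [546.2   1. ] [204.  277.1] 2.3 [ 0.5451 -0.0098  0.1209]
side guard 392 [646.3  -9.6] [  8.7 251. ] 2.7 [0.6454 0.0015 0.1465]
side Lknob 87 [531.2 261. ] [16.3 15.8] 4.7 [0.5315 0.2617 0.1727]
side Rknob 39 [ 470.5 -217.7] [16.8 14. ] 61.4 [ 0.4703 -0.2179  0.1725]
side scr 976 [450.9 393.8] [ 22.6 109.1] 85.1 [0.4508 0.3956 0.0721]
side tray wall 462 [444.3 372.7] [216.1  72.6] 1.8 [0.4502 0.3546 0.0135]
side trough floor 1860 [424.2 -20.8] [ 64.2 252.9] 3.4 [ 0.4169 -0.023   0.083 ]
side trough wall 316 [400.8 -21.6] [ 30.6 252.3] 0.9 [ 0.3937 -0.0035  0.1168]
0.12106661134911517
top plate 5300 [542.2  -0.8] [205.5 281.6] 3.0 [ 0.5456 -0.0163  0.1204]
top guard 307 [647.6 -11.8] [ 11.3 247.2] 2.9 [ 0.6474 -0.0114  0.1458]
top Lknob 40 [532.2 258.3] [16.4 17.1] 58.9 [0.532  0.2574 0.1728]
top Rknob 36 [ 471.3 -220.5] [14.1 16.7] 43.4 [ 0.4711 -0.2215  0.1729]
top scr 317 [451.7 392.1] [ 23.  109.2] 84.2 [0.4504 0.3917 0.0725]
top tray wall 321 [445.6 407.1] [215.7 140.4] 0.8 [0.4476 0.4026 0.0125]
top trough floor 1559 [421.2 -22.6] [ 58.1 244.7] 2.7 [ 0.4235 -0.02    0.0823]
top trough wall 226 [399.9 -24.2] [ 28.9 251. ] 0.1 [ 0.3945 -0.0219  0.1166]
0.1203290437415161
```

```bash
cat >> h.py <<'E'
def pca(pts):
    c=(pts.max(0)+pts.min(0))/2; w,V=np.linalg.eigh(np.cov(pts.T)); a=V[:,1]; return c,np.degrees(np.arctan2(a[1],a[0]))%180
E
python3 - <<'E'
from h import *
from scipy.optimize import minimize
allc={}
for n in("side","top"):
    d=np.load(f"pics/{n}0.npy");C=cloud(n,d);m=d>0;X,Y,Z=C[...,0],C[...,1],C[...,2]
    allc[n]=C
    def ext(name,k,yaws=None):
        p=C[k][:,:2]; 
        c,a=pca(p)
        r=np.radians(a);R=np.array([[np.cos(r),np.sin(r)],[-np.sin(r),np.cos(r)]])
        q=p@R.T; lo,hi=np.percentile(q,1,0),np.percentile(q,99,0)
        print(n,name,"ang",round(a,2),"ctr",np.round(R.T@((lo+hi)/2),4),"size",np.round(hi-lo,4),k.sum())
    ext("scr",m&(Z>.068)&(Z<.085)&(Y>.3)&(Y<.5)&(X>.33)&(X<.56))
    ext("tray",m&(Z>.008)&(Z<.018)&(Y>.31)&(Y<.48)&(X>.3)&(X<.58))
    ext("guard",m&(X>.58)&(X<.68)&(abs(Y)<.15)&(Z>.141)&(Z<.152))
    ext("twall",m&(Z>.110)&(Z<.122)&(abs(Y+.02)<.09)&(X>.36)&(X<.405))
    if n=="top":
        k=m&(abs(Z-.0125)<.005)&(Y>.31)&(Y<.48)&(X>.3)&(X<.58)
        print("tray ext",C[k].min(0),C[k].max(0), [np.round(np.percentile(C[k][:,i],[1,99]),4) for i in(0,1)])
    # chips dark on plate
    im=cv2.imread(f"pics/{n}0.png").max(2)
    k=m&(im<70)&(Z>.118)&(Z<.137)&(X>.445)&(X<.63)&(abs(Y+.012)<.105)
    nc,lab,st,ce=cv2.connectedComponentsWithStats(k.astype(np.uint8))
    for i in range(1,nc):
        if st[i,4]>15: print(n,"chip",st[i,4],np.round(np.median(C[lab==i],0),4))
E
```

```text
side scr ang 175.03 ctr [0.4506 0.3943] size [0.1047 0.0205] 897
side tray ang 4.66 ctr [0.4448 0.3678] size [0.2161 0.0709] 622
side guard ang 92.77 ctr [ 0.6461 -0.008 ] size [0.2444 0.0082] 392
side twall ang 92.68 ctr [ 0.3922 -0.0189] size [0.1761 0.0059] 191
side chip 57 [ 0.5532 -0.0539  0.1301]
side chip 55 [ 0.4843 -0.0365  0.1305]
side chip 62 [0.544  0.0175 0.1302]
side chip 68 [0.4998 0.0367 0.1304]
top scr ang 174.54 ctr [0.4514 0.392 ] size [0.1043 0.022 ] 279
top tray ang 4.3 ctr [0.4453 0.4029] size [0.2175 0.1403] 635
top guard ang 92.71 ctr [ 0.6474 -0.0118] size [0.2417 0.0101] 307
top twall ang 92.72 ctr [ 0.3934 -0.0196] size [0.1719 0.006 ] 151
tray ext [0.31203073 0.32720504 0.00750779] [0.56849974 0.47995521 0.0174759 ] [array([0.3384, 0.5528]), array([0.3362, 0.4773])]
top chip 28 [ 0.5528 -0.0595  0.1297]
top chip 33 [0.5436 0.0135 0.1293]
top chip 32 [0.499  0.0299 0.1301]
top chip 17 [ 0.4855 -0.04    0.1286]
```

Emit:
play_rows(deltas=[[[0.06,0.02,0.04],0],[[0.1,0.08,0.04],0],[[0.15,0.14,0.04],0],[[0.17,0.2,0.04],-0.1],[[0.17,0.26,0.04],-0.2]])

```text
time: 1.62
tool_pos: [0.4321, -0.3321, 0.2713]
tool_rot: [0.0, 0.993, 0.118, 0.0]
contact_force: [0.2, 0.5, -0.7]
gripper_width: 1.002
```

Scraper: centre (0.451, 0.393), long axis at -5.2°. Griddle: origin (0.536, -0.015), yaw +2.7°. Next I move over the scraper.

Emit:
play_rows(deltas=[[[0.004,0.06,0],-0.05],[[0.008,0.12,0],-0.15],[[0.01,0.18,0],-0.25],[[0.012,0.24,0],-0.328],[[0.014,0.3,0],-0.328]])

```text
time: 2.25
tool_pos: [0.4448, -0.0321, 0.2716]
tool_rot: [0.0, 0.999, -0.045, 0.001]
contact_force: [0.6, -0.1, -0.7]
gripper_width: 0.999
```

Emit:
play_rows(deltas=[[[0.0,0.06,0],0],[[0.0,0.12,0],0],[[0.0,0.18,0],0],[[0.0,0.24,0],0],[[0.0,0.3,0],0]])

```text
time: 2.88
tool_pos: [0.4447, 0.2681, 0.2716]
tool_rot: [-0.0, 0.999, -0.044, 0.001]
contact_force: [1.1, -0.8, 0.5]
gripper_width: 0.999
```

Emit:
play_rows(deltas=[[[0.001,0.06,0],0],[[0.001,0.099,-0.03],0],[[0.001,0.099,-0.08],0],[[0.001,0.099,-0.13],0],[[0.001,0.099,-0.13],0]])

```text
time: 3.5
tool_pos: [0.4429, 0.3633, 0.1361]
tool_rot: [0.003, 0.999, -0.044, -0.004]
contact_force: [-0.7, 0.2, 0.4]
gripper_width: 1.0
```

Emit:
play_rows(deltas=[[[0,0,0],0],[[0,0,0],0]])

```text
time: 3.75
tool_pos: [0.4478, 0.366, 0.1448]
tool_rot: [-0.002, 0.999, -0.045, 0.002]
contact_force: [0.2, 0.1, 0.2]
gripper_width: 0.999
```

Run:
```python
from h import *
s=status.state();print(s["time"],np.round(s["tool_pos"],4),np.round(s["tool_rot"],4),np.round(s["joint_pos"],3))
for n in("top","side"):
    p,d=grab_frame(n); cv2.imwrite(f"pics/{n}1.png",p);np.save(f"pics/{n}1.npy",d)
im=cv2.imread("pics/side1.png")[360:480,240:480]; cv2.imwrite("pics/s1c.png",cv2.resize(im,None,fx=3,fy=3))
```

```text
3.75 [0.4478 0.366  0.1448] [-0.0016  0.999  -0.0447  0.0023] [0.557 0.008 1.807 0.    1.321 2.217]
```

View pics/side1.png

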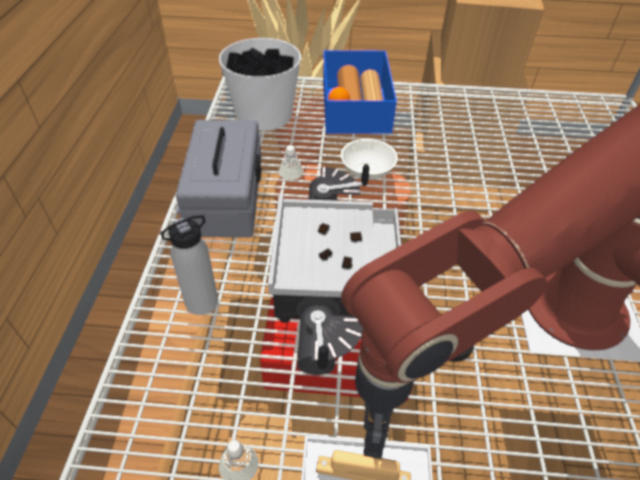

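Emit:
play_rows(deltas=[[[0.003,0.027,-0.03],0],[[0.003,0.027,-0.04],0],[[0.003,0.027,-0.04],0],[[0.003,0.027,-0.04],0]])

```text
time: 4.35
tool_pos: [0.4496, 0.3919, 0.1024]
tool_rot: [-0.0, 0.999, -0.045, 0.001]
contact_force: [-0.5, -0.1, -0.2]
gripper_width: 0.999
```

Run:
```python
from h import *
s=status.state();print(s["time"],np.round(s["tool_pos"],4),np.round(s["tool_rot"],4),np.round(s["joint_pos"],3))
```

```text
4.35 [0.4496 0.3919 0.1024] [-4.00e-04  9.99e-01 -4.48e-02  7.00e-04] [ 0.592  0.097  1.789 -0.     1.253  2.253]
```

Emit:
play_rows(deltas=[[[0.001,0.001,-0.03],0],[[0.001,0.001,-0.055],0],[[0.001,0.001,-0.068],0],[[0.001,0.001,-0.068],0],[[0.001,0.001,-0.068],0]])

```text
time: 4.97
tool_pos: [0.4509, 0.3936, 0.0347]
tool_rot: [-0.001, 0.999, -0.045, 0.001]
contact_force: [-0.9, -0.4, 0.0]
gripper_width: 0.999
```

Emit:
play_rows(deltas=[[[0,0,0],0],[[0,0,0],0],[[0,0,0],0],[[0,0,0],0],[[0,0,0],0]], grip=-1)

```text
time: 5.6
tool_pos: [0.4502, 0.3931, 0.0335]
tool_rot: [-0.0, 0.999, -0.045, 0.0]
contact_force: [0.5, 0.0, 2.0]
gripper_width: 0.254
```

Run:
```python
from h import *
s=status.state();print(s["time"],np.round(s["tool_pos"],4),np.round(s["tool_rot"],4),np.round(s["joint_pos"],3),s["gripper_width"],s["contact_force"])
```

```text
5.6 [0.4502 0.3931 0.0335] [-1.00e-04  9.99e-01 -4.46e-02  1.00e-04] [ 0.593  0.189  1.817 -0.     1.136  2.253] 0.25428407410381676 [0.49060432 0.03667243 1.95860942]
```

Emit:
play_rows(deltas=[[[0,0,0.05],0],[[0,0,0.11],0],[[0,0,0.17],0],[[0,0,0.21],0],[[0,0,0.21],0]])

```text
time: 6.22
tool_pos: [0.4516, 0.3942, 0.2475]
tool_rot: [-0.002, 0.999, -0.045, 0.003]
contact_force: [0.4, 0.3, -2.8]
gripper_width: 0.248
```

Emit:
play_rows(deltas=[[[0.02,-0.05,0],0.18],[[0.04,-0.1,0],0.36],[[0.06,-0.15,0],0.54],[[0.08,-0.2,0],0.72],[[0.1,-0.25,0],0.9]])

```text
time: 6.85
tool_pos: [0.5489, 0.1414, 0.2395]
tool_rot: [-0.001, 0.918, 0.397, -0.002]
contact_force: [1.1, 0.4, -2.8]
gripper_width: 0.25
```

Run:
```python
from h import *
s=status.state();a=s["tool_rot"];print(s["time"],np.round(s["tool_pos"],4),np.degrees(2*np.arctan2(a[2],a[1]))-90,np.round(s["joint_pos"],3),s["gripper_width"],s["contact_force"])
```

```text
6.85 [0.5489 0.1414 0.2395] -43.21707172689854 [ 0.121 -0.087  1.737  0.     1.497  0.875] 0.2498645967107248 [ 1.05642058  0.38706508 -2.75909123]
```

Emit:
play_rows(deltas=[[[0.009,-0.03,0],0.16],[[0.018,-0.06,0],0.32],[[0.027,-0.09,0],0.48],[[0.036,-0.12,0],0.64],[[0.044,-0.151,0],0.805]])

```text
time: 7.48
tool_pos: [0.5927, -0.0086, 0.2392]
tool_rot: [-0.002, 0.689, 0.725, -0.002]
contact_force: [1.0, 0.6, -3.3]
gripper_width: 0.251
```

Emit:
play_rows(deltas=[[[0,0,-0.02],0],[[0,0,-0.04],0],[[0,0,-0.05],0],[[0,0,-0.05],0]])

```text
time: 7.98
tool_pos: [0.5928, -0.0069, 0.191]
tool_rot: [-0.001, 0.691, 0.723, -0.001]
contact_force: [0.1, 0.2, -2.3]
gripper_width: 0.252
```

Run:
```python
from h import *
s=status.state();a=s["tool_rot"];print(s["time"],np.round(s["tool_pos"],4),np.degrees(2*np.arctan2(a[2],a[1]))-90,np.round(s["joint_pos"],3),s["gripper_width"],s["contact_force"])
p,d=grab_frame("side"); cv2.imwrite(f"pics/side2.png",p);np.save(f"pics/side2.npy",d)
cv2.imwrite("pics/s2c.png",cv2.resize(p[120:400,220:450],None,fx=2.1,fy=2.1))
C=cloud("side",d);X,Y,Z=C[...,0],C[...,1],C[...,2];t=s["tool_pos"]
k=(d>0)&(abs(X-t[0])<.06)&(abs(Y-t[1])<.1)&(Z>.13)&(Z<.22)
for z in np.arange(.14,.22,.005):
    q=k&(abs(Z-z)<.0025); 
    if q.sum(): print(round(z,3),q.sum(),np.round(C[q].min(0)[:2],3),np.round(C[q].max(0)[:2],3))
```

```text
7.975 [ 0.5928 -0.0069  0.191 ] 2.6059125920096022 [-0.137  0.007  1.727  0.     1.411 -0.183] 0.2523798147771984 [ 0.13972247  0.19743997 -2.2624891 ]
0.14 17 [ 0.638 -0.084] [0.646 0.08 ]
0.145 200 [ 0.638 -0.091] [0.653 0.092]
0.15 82 [ 0.638 -0.086] [0.652 0.091]
0.16 1 [0.581 0.073] [0.581 0.073]
0.165 19 [0.579 0.07 ] [0.598 0.078]
0.17 29 [ 0.576 -0.012] [0.6   0.077]
0.175 23 [ 0.576 -0.01 ] [0.6   0.075]
0.18 49 [ 0.576 -0.01 ] [0.603 0.075]
0.185 166 [ 0.576 -0.004] [0.602 0.076]
0.19 14 [0.58  0.043] [0.598 0.058]
0.195 34 [0.574 0.003] [0.607 0.051]
0.2 44 [ 0.569 -0.003] [0.615 0.051]
0.205 47 [ 0.568 -0.012] [0.615 0.05 ]
0.21 55 [ 0.568 -0.013] [0.615 0.051]
0.215 49 [ 0.568 -0.01 ] [0.615 0.051]
```

View pics/s2c.png

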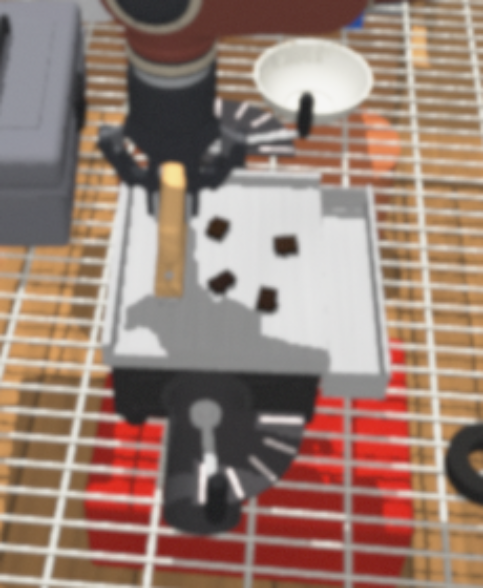

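The scraper hangs level behind all four chips, which show at (217,228), (285,245), (222,282) and (266,299) in the crop. I'll lower it to the plate.

Emit:
play_rows(deltas=[[[0.001,-0.001,-0.015],0],[[0.001,-0.001,-0.03],0],[[0.001,-0.001,-0.036],0],[[0.001,-0.001,-0.038],0],[[0.001,-0.001,-0.038],0]])

```text
time: 8.65
tool_pos: [0.5951, -0.0089, 0.1554]
tool_rot: [0.0, 0.691, 0.723, 0.0]
contact_force: [-0.2, -0.3, -2.3]
gripper_width: 0.248
```

Emit:
play_rows(deltas=[[[0,0,-0.001],0],[[0,0,-0.0015],0],[[0,0,-0.0015],0]])

```text
time: 9.02
tool_pos: [0.5951, -0.0089, 0.1539]
tool_rot: [0.0, 0.691, 0.723, 0.0]
contact_force: [-0.5, -0.1, -2.4]
gripper_width: 0.253
```

Emit:
play_rows(deltas=[[[0,0,-0.001],0],[[0,0,-0.002],0],[[0,0,-0.002],0]])

```text
time: 9.4
tool_pos: [0.5949, -0.0088, 0.1515]
tool_rot: [-0.0, 0.691, 0.723, -0.0]
contact_force: [1.0, -0.3, -2.3]
gripper_width: 0.255
```

Emit:
play_rows(deltas=[[[0,0,-0.001],0],[[0,0,-0.001],0]])

```text
time: 9.65
tool_pos: [0.5949, -0.0088, 0.1506]
tool_rot: [-0.0, 0.691, 0.723, -0.0]
contact_force: [0.4, -0.6, -2.4]
gripper_width: 0.252
```

Emit:
play_rows(deltas=[[[-0.012,-0.0006,0],0],[[-0.024,-0.0011,0],0],[[-0.036,-0.0017,0],0],[[-0.048,-0.0023,0],0],[[-0.06,-0.0028,0],0]])

```text
time: 10.28
tool_pos: [0.5341, -0.0117, 0.1508]
tool_rot: [0.0, 0.691, 0.723, 0.0]
contact_force: [0.6, 0.1, -2.6]
gripper_width: 0.248
```

Emit:
play_rows(deltas=[[[-0.01,-0.0005,0],0],[[-0.02,-0.001,0],0],[[-0.03,-0.0014,0],0],[[-0.04,-0.0019,0],0],[[-0.05,-0.0024,0],0]])

```text
time: 10.9
tool_pos: [0.4844, -0.0141, 0.1508]
tool_rot: [0.0, 0.691, 0.723, 0.0]
contact_force: [0.9, 0.3, -1.2]
gripper_width: 0.25
```

Run:
```python
from h import *
s=status.state();a=s["tool_rot"];print(s["time"],np.round(s["tool_pos"],4),np.degrees(2*np.arctan2(a[2],a[1]))-90,s["gripper_width"],s["contact_force"])
p,d=grab_frame("side"); cv2.imwrite(f"pics/side3.png",p);np.save(f"pics/side3.npy",d)
cv2.imwrite("pics/s3c.png",cv2.resize(p[120:400,220:450],None,fx=2.1,fy=2.1))
```

```text
10.9 [ 0.4844 -0.0141  0.1508] 2.559765811901798 0.2496347752892478 [ 0.88727791  0.26143037 -1.19925979]
```

View pics/s3c.png

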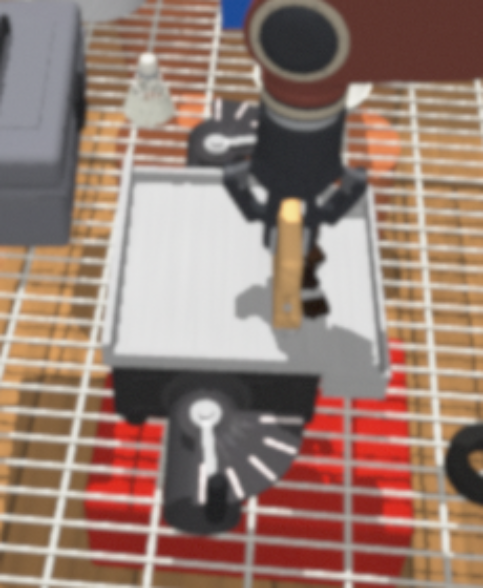

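Nothing remains behind the blade, and the chips are bunched in front of it at about (313,250)–(316,300). I'll push on over the edge.

Emit:
play_rows(deltas=[[[-0.01,-0.0005,0],0],[[-0.018,-0.0009,0],0],[[-0.026,-0.0012,0],0],[[-0.034,-0.0016,0],0],[[-0.037,-0.0017,0],0]])

```text
time: 11.58
tool_pos: [0.4475, -0.0158, 0.1507]
tool_rot: [0.0, 0.691, 0.723, 0.0]
contact_force: [-0.4, 0.7, -1.6]
gripper_width: 0.252
```

Run:
```python
from h import *
s=status.state();a=s["tool_rot"];print(s["time"],np.round(s["tool_pos"],4),np.degrees(2*np.arctan2(a[2],a[1]))-90,s["gripper_width"],s["contact_force"])
for n,r in(("side",(120,400,220,450)),("top",(180,340,180,430))):
    p,d=grab_frame(n); cv2.imwrite(f"pics/{n}4.png",p);np.save(f"pics/{n}4.npy",d)
    cv2.imwrite(f"pics/{n}4c.png",cv2.resize(p[r[0]:r[1],r[2]:r[3]],None,fx=2.1,fy=2.1))
```

```text
11.575 [ 0.4475 -0.0158  0.1507] 2.5516920809328525 0.2517191450630389 [-0.38486617  0.6507696  -1.64779233]
```

View pics/side4c.png

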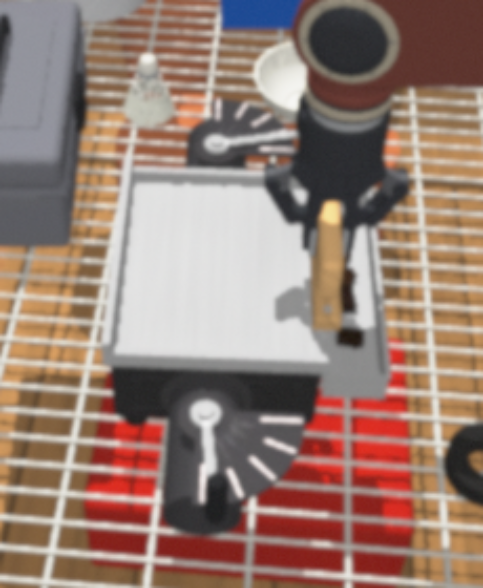

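View pics/top4c.png

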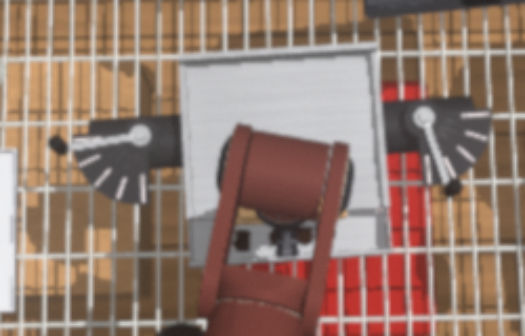

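```bash
cat >> h.py <<'E'
O=np.array([.5362,-.0153]);yw=.0474
def togr(P):
    q=np.asarray(P)[...,:2]-O;c,s=np.cos(yw),np.sin(yw)
    return np.stack([q[...,0]*c+q[...,1]*s,-q[...,0]*s+q[...,1]*c,np.asarray(P)[...,2]],-1)
def chips(n,im,d,th=75):
    G=togr(cloud(n,d));g=im.max(2)
    k=(d>0)&(g<th)&(G[...,0]>-.15)&(G[...,0]<.1)&(abs(G[...,1])<.125)&(G[...,2]>.078)&(G[...,2]<.145)
    nc,lab,st,ce=cv2.connectedComponentsWithStats(k.astype(np.uint8))
    for i in range(1,nc):
        if st[i,4]>6:
            q=G[lab==i]; print(n,st[i],np.round(np.median(q,0),4),"z",np.round(np.percentile(q[:,2],[5,95]),3),"x",np.round(np.percentile(q[:,0],[5,95]),3))
E
python3 - <<'E'
from h import *
for n in("side","top"): chips(n,cv2.imread(f"pics/{n}4.png"),np.load(f"pics/{n}4.npy"))
im=cv2.imread("pics/side4.png"); cv2.imwrite("pics/s4z.png",cv2.resize(im[200:310,340:420],None,fx=6,fy=5,interpolation=cv2.INTER_CUBIC))
E
```

```text
side [383 249   5  19  76] [-0.116   0.0066  0.0926] z [0.088 0.096] x [-0.12  -0.111]
side [381 276  12   9  86] [-0.1159  0.0631  0.0922] z [0.087 0.095] x [-0.125 -0.105]
side [277 295  95  13 688] [-0.001   0.1197  0.0954] z [0.079 0.105] x [-0.074  0.092]
top [309 288   3   8  16] [-0.1147  0.0183  0.091 ] z [0.085 0.097] x [-0.121 -0.104]
top [321 288   7   7  40] [-0.1129 -0.0189  0.0919] z [0.087 0.099] x [-0.121 -0.105]
top [291 290   8   9  57] [-0.1166  0.0578  0.0928] z [0.088 0.095] x [-0.127 -0.106]
```

View pics/s4z.png

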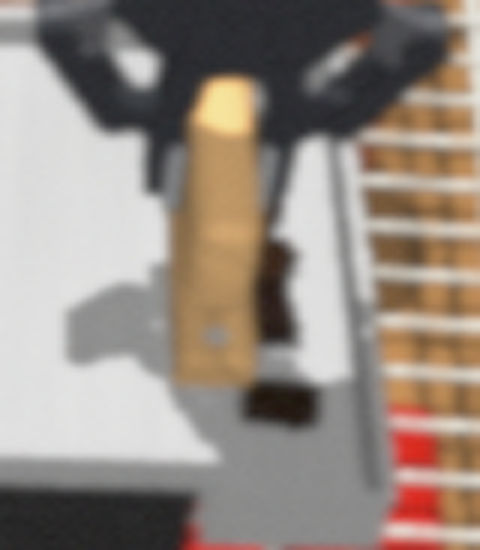

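Chips now lie in the trough at z≈0.092. I lift the scraper clear, turn it, and look again.

Emit:
play_rows(deltas=[[[0,0,0.03],0],[[0,0,0.07],0],[[0,0,0.095],0],[[0,0.03,0.095],-0.16],[[0,0.07,0.095],-0.32]])

```text
time: 12.3
tool_pos: [0.4485, 0.0545, 0.2465]
tool_rot: [0.001, 0.8, 0.6, 0.001]
contact_force: [0.4, 0.0, -2.9]
gripper_width: 0.25
```

Emit:
play_rows(deltas=[[[0,0.04,0],-0.17],[[0,0.08,0],-0.34],[[0,0.12,0],-0.51],[[0,0.17,0],-0.68],[[0,0.22,0],-0.85]])

```text
time: 12.92
tool_pos: [0.4481, 0.2759, 0.2458]
tool_rot: [0.0, 0.976, 0.218, 0.0]
contact_force: [1.5, -0.1, -2.3]
gripper_width: 0.251
```

Run:
```python
from h import *
s=status.state();a=s["tool_rot"];print(s["time"],np.round(s["tool_pos"],4),np.degrees(2*np.arctan2(a[2],a[1]))-90,s["gripper_width"],s["contact_force"])
for n,r in(("side",(120,400,220,450)),("top",(180,340,180,430))):
    p,d=grab_frame(n); cv2.imwrite(f"pics/{n}5.png",p);np.save(f"pics/{n}5.npy",d)
    cv2.imwrite(f"pics/{n}5c.png",cv2.resize(p[r[0]:r[1],r[2]:r[3]],None,fx=2.1,fy=2.1)); chips(n,p,d)
```

```text
12.925 [0.4481 0.2759 0.2458] -64.80337308420148 0.25121334796006656 [ 1.47016718 -0.13608749 -2.31697008]
side [277 295  92  13 626] [0.0057 0.1198 0.0952] z [0.08  0.105] x [-0.065  0.092]
top [332 288   6   5  25] [-0.1118 -0.0472  0.0927] z [0.088 0.099] x [-0.117 -0.107]
top [292 291   6   8  36] [-0.1173  0.0583  0.0914] z [0.088 0.098] x [-0.126 -0.108]
top [309 291   8   5  31] [-0.1161  0.0127  0.0917] z [0.088 0.097] x [-0.121 -0.111]
top [321 290   6   5  26] [-0.1154 -0.0174  0.0917] z [0.086 0.095] x [-0.121 -0.11 ]
```

View pics/side5c.png

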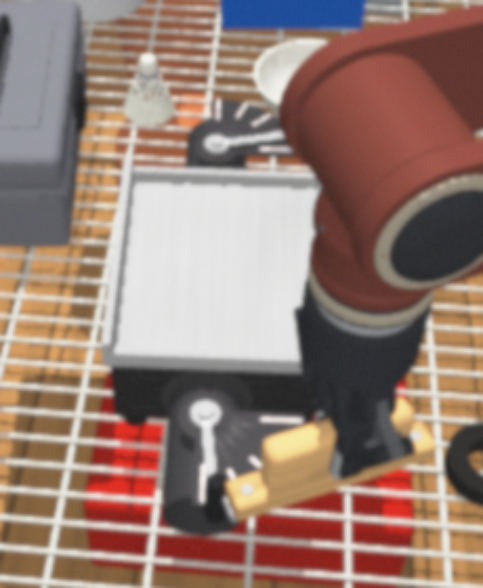

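View pics/top5c.png

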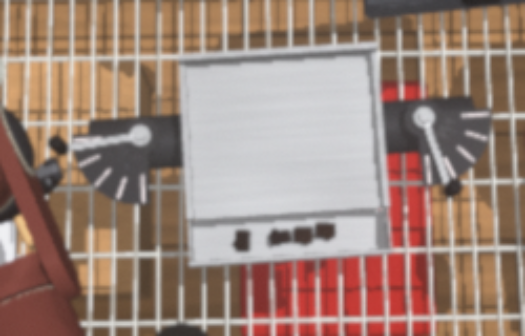

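All four chips are in the trough, at (241,240), (277,237), (303,235) and (325,230) in the top crop, and the plate is clean. Next I return the scraper.

Emit:
play_rows(deltas=[[[-0.003,0.05,0],-0.16],[[-0.003,0.1,0],-0.32],[[-0.003,0.127,0],-0.475],[[-0.003,0.127,-0.04],-0.475],[[-0.003,0.127,-0.09],-0.475]])

```text
time: 13.65
tool_pos: [0.4462, 0.4022, 0.1563]
tool_rot: [-0.001, 1.0, -0.014, 0.002]
contact_force: [0.5, -0.0, -3.5]
gripper_width: 0.247
```

Emit:
play_rows(deltas=[[[0,0,-0.04],0],[[0,0,-0.08],0],[[0,0,-0.1],0],[[0,0,-0.112],0],[[0,0,-0.112],0]])

```text
time: 14.28
tool_pos: [0.4453, 0.4013, 0.0439]
tool_rot: [0.0, 1.0, -0.015, -0.0]
contact_force: [-0.2, 0.5, -2.8]
gripper_width: 0.247
```

Run:
```python
from h import *
s=status.state();a=s["tool_rot"];print(s["time"],np.round(s["tool_pos"],4),np.degrees(2*np.arctan2(a[2],a[1]))-90,s["gripper_width"],s["contact_force"])
```

```text
14.275 [0.4453 0.4013 0.0439] -91.69011036011494 0.24741807182411857 [-0.18815689  0.52141682 -2.77879785]
```

Emit:
play_rows(deltas=[[[0,0,-0.005],0],[[0,0,-0.008],0],[[0,0,-0.01],0],[[0,0,-0.01],0]])

```text
time: 14.78
tool_pos: [0.4449, 0.4012, 0.0337]
tool_rot: [0.0, 1.0, -0.015, -0.0]
contact_force: [0.0, 0.6, -1.5]
gripper_width: 0.246
```

Emit:
play_rows(deltas=[[[0,0,-0.0007],0],[[0,0,-0.0007],0]])

```text
time: 15.02
tool_pos: [0.4451, 0.4014, 0.0335]
tool_rot: [-0.0, 1.0, -0.015, 0.0]
contact_force: [-1.5, -1.2, 0.4]
gripper_width: 0.247
```

Emit:
play_rows(deltas=[[[0,0,0],0],[[0,0,0],0],[[0,0,0],0],[[0,0,0],0]], grip=1)

```text
time: 15.52
tool_pos: [0.445, 0.4013, 0.0331]
tool_rot: [-0.0, 1.0, -0.015, 0.0]
contact_force: [-0.3, -0.7, -0.3]
gripper_width: 0.999
```

Emit:
play_rows(deltas=[[[0,0,0.03],0],[[0,0,0.09],0],[[0,0,0.15],0],[[0,0,0.21],0],[[0,0,0.21],0]])

```text
time: 16.15
tool_pos: [0.4477, 0.4032, 0.2511]
tool_rot: [-0.004, 1.0, -0.015, 0.005]
contact_force: [0.1, 0.4, -0.2]
gripper_width: 0.997
```

Run:
```python
from h import *
s=status.state();a=s["tool_rot"];print(s["time"],np.round(s["tool_pos"],4),np.degrees(2*np.arctan2(a[2],a[1]))-90,s["gripper_width"],s["contact_force"],np.round(s["joint_pos"],3))
for n in("side","top"):
    p,d=grab_frame(n); cv2.imwrite(f"pics/{n}6.png",p);np.save(f"pics/{n}6.npy",d)
    C=cloud(n,d);X,Y,Z=C[...,0],C[...,1],C[...,2]
    k=(d>0)&(Z>.05)&(Z<.09)&(Y>.3)&(Y<.5)&(X>.33)&(X<.56); print(n,k.sum(),pca(C[k][:,:2]),np.percentile(Z[k],[5,50,95]))
    chips(n,p,d)
    for nm,sg in(("L",1),("R",-1)):
        k=(d>0)&(Z>.16)&(Z<.18)&(Y*sg>.12)&(Y*sg<.36)&(X>.4)&(X<.62)
        if k.sum():print(nm,k.sum(),np.round(np.median(C[k],0),4),np.round(np.median(togr(C[k]),0),4))
```

```text
16.15 [0.4477 0.4032 0.2511] -91.68388942545704 0.9973985780421292 [ 0.14900432  0.36440206 -0.21644172] [ 0.61  -0.02   1.653 -0.     1.495  2.21 ]
side 1211 (array([0.44641215, 0.40260394]), np.float64(178.56509235186712)) [0.05482051 0.07194404 0.07528417]
side [277 295  95  13 661] [-0.0009  0.1198  0.0954] z [0.08  0.105] x [-0.074  0.092]
L 113 [0.5312 0.2632 0.1712] [0.0081 0.2786 0.1712]
R 67 [ 0.4705 -0.2166  0.1691] [-0.0753 -0.1978  0.1691]
top 201 (array([0.4530259 , 0.40046188]), np.float64(178.79071139000328)) [0.05253382 0.07039733 0.07703234]
top [331 288   7   5  29] [-0.112  -0.0457  0.0927] z [0.087 0.096] x [-0.117 -0.107]
top [292 291   6   8  39] [-0.1164  0.058   0.0929] z [0.086 0.097] x [-0.126 -0.108]
top [309 291   9   5  35] [-0.1164  0.0127  0.0925] z [0.085 0.097] x [-0.121 -0.111]
top [321 290   7   5  30] [-0.1154 -0.0172  0.0903] z [0.083 0.098] x [-0.121 -0.11 ]
L 49 [0.5317 0.2574 0.1713] [0.0085 0.2727 0.1713]
R 46 [ 0.4705 -0.2207  0.1714] [-0.0755 -0.2021  0.1714]
```

View pics/side6.png

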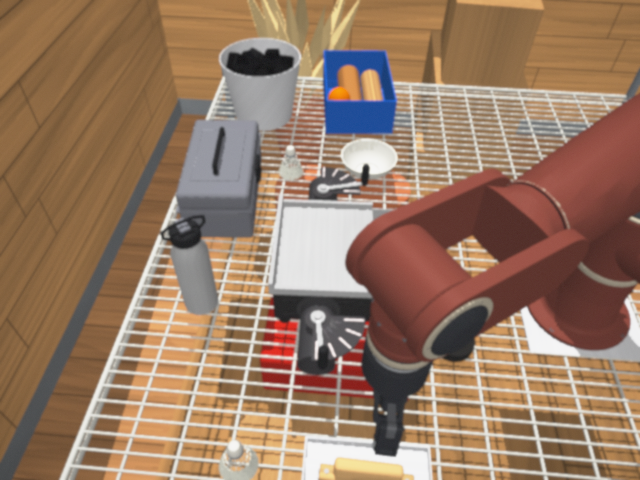

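The scraper stands upright in the tray at about (0.446, 0.402), with its handle top at 0.073. Now the left lever.

Emit:
play_rows(deltas=[[[0.03,-0.05,0],0],[[0.06,-0.095,0],0],[[0.087,-0.142,0],0],[[0.087,-0.142,-0.02],0],[[0.087,-0.142,-0.02],0]])

```text
time: 16.88
tool_pos: [0.5297, 0.2586, 0.2182]
tool_rot: [0.001, 1.0, -0.015, -0.004]
contact_force: [0.3, 0.2, 0.1]
gripper_width: 1.002
```

Run:
```python
from h import *
s=status.state();a=s["tool_rot"];print(s["time"],np.round(s["tool_pos"],4),np.degrees(2*np.arctan2(a[2],a[1]))-90,s["gripper_width"],s["contact_force"],np.round(s["joint_pos"],3))
```

```text
16.875 [0.5297 0.2586 0.2182] -91.72081705558908 1.0015119623023996 [0.34869679 0.18536242 0.14822465] [ 3.280e-01 -1.700e-02  1.706e+00  1.000e-03  1.461e+00  1.929e+00]
```

Emit:
play_rows(deltas=[[[0.001,0.001,-0.03],0],[[0.001,0.001,-0.06],0],[[0.001,0.001,-0.085],0],[[0.001,0.001,-0.085],0],[[0.001,0.001,-0.085],0]])

```text
time: 17.5
tool_pos: [0.5329, 0.2612, 0.1388]
tool_rot: [-0.0, 1.0, -0.014, 0.0]
contact_force: [-0.2, 0.3, -0.9]
gripper_width: 0.999
```

Emit:
play_rows(deltas=[[[0,0,0],0],[[0,0,0],0],[[0,0,0],0],[[0,0,0],0],[[0,0,0],0]], grip=-1)

```text
time: 18.12
tool_pos: [0.5337, 0.2583, 0.1388]
tool_rot: [0.002, 1.0, -0.015, 0.001]
contact_force: [-0.6, -7.4, 3.5]
gripper_width: 0.202
```

Run:
```python
from h import *
s=status.state();a=s["tool_rot"];print(s["time"],np.round(s["tool_pos"],4),np.round(togr(s["tool_pos"]),4),s["gripper_width"],s["contact_force"])
g=togr(s["tool_pos"]);print("ang",np.arctan2(g[1]-.178,-(g[0]-.02)),np.hypot(g[1]-.178,g[0]-.02))
c,sn=np.cos(yw),np.sin(yw)
th0=np.arctan2(g[1]-.178,-(g[0]-.02))
for th in np.linspace(th0,.393,11)[1:]:
    q=np.array([.02-.098*np.cos(th),.178+.098*np.sin(th)]);w=O+[q[0]*c-q[1]*sn,q[0]*sn+q[1]*c];print(round(th,3),np.round(w-s["tool_pos"][:2],4))
```

```text
18.125 [0.5337 0.2583 0.1388] [0.0104 0.2734 0.1388] 0.20213997285558477 [-0.64877527 -7.43560324  3.51922672]
ang 1.470825696724483 0.09589575690825979
1.363 [-0.0107 -0.    ]
1.255 [-0.0207 -0.0032]
1.147 [-0.0304 -0.0075]
1.04 [-0.0395 -0.0128]
0.932 [-0.048 -0.019]
0.824 [-0.0558 -0.0262]
0.716 [-0.0628 -0.0341]
0.609 [-0.0689 -0.0427]
0.501 [-0.074  -0.0519]
0.393 [-0.0781 -0.0617]
```

Emit:
play_rows(deltas=[[[-0.01,-0.003,0],0],[[-0.02,-0.006,0],0],[[-0.03,-0.01,0],0],[[-0.039,-0.016,0],0],[[-0.047,-0.022,0],0]])

```text
time: 18.75
tool_pos: [0.4865, 0.2403, 0.1388]
tool_rot: [-0.003, 1.0, -0.014, 0.001]
contact_force: [4.0, 7.5, -0.6]
gripper_width: 0.205
```

Emit:
play_rows(deltas=[[[-0.0075,-0.007,0],0],[[-0.0145,-0.015,0],0],[[-0.0205,-0.0235,0],0],[[-0.0255,-0.0325,0],0],[[-0.029,-0.042,0],0]])

```text
time: 19.38
tool_pos: [0.4529, 0.2002, 0.1386]
tool_rot: [-0.004, 1.0, -0.013, -0.005]
contact_force: [-17.2, 14.1, 11.3]
gripper_width: 0.201
```

Run:
```python
from h import *
s=status.state();print(s["time"],np.round(s["tool_pos"],4),s["gripper_width"],s["contact_force"])
g=togr(s["tool_pos"]);print("ang",np.arctan2(g[1]-.178,-(g[0]-.02)),np.hypot(g[1]-.178,g[0]-.02))
p,d=grab_frame("side"); cv2.imwrite("pics/side7.png",p)
cv2.imwrite("pics/s7c.png",cv2.resize(p[280:400,260:420],None,fx=4,fy=4,interpolation=cv2.INTER_CUBIC))
```

```text
19.375 [0.4529 0.2002 0.1386] 0.2009921856536004 [-17.19474335  14.12494904  11.25020437]
ang 0.41706087278310233 0.10170726208305515
```

View pics/s7c.png

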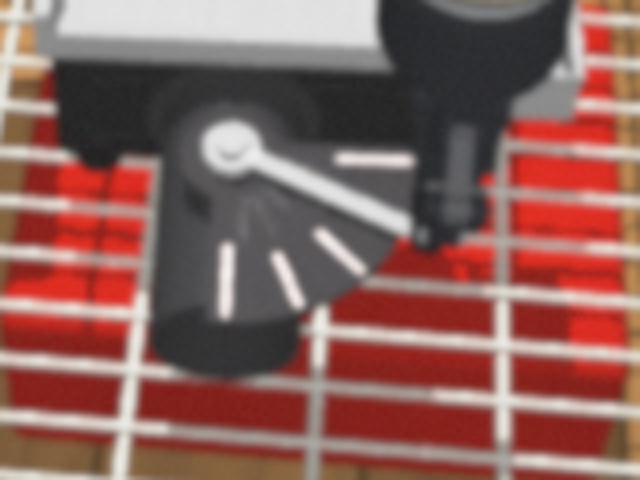

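Emit:
play_rows(deltas=[[[0.003,0,0],0],[[0.004,0,0],0]])

```text
time: 19.68
tool_pos: [0.4531, 0.1999, 0.1385]
tool_rot: [-0.003, 1.0, -0.014, -0.011]
contact_force: [-34.9, 11.1, 21.7]
gripper_width: 0.204
```

Emit:
play_rows(deltas=[[[0,0,0],0],[[0,0,0],0],[[0,0,0],0],[[0,0,0],0]], grip=1)

```text
time: 20.18
tool_pos: [0.4612, 0.196, 0.138]
tool_rot: [0.0, 1.0, -0.015, 0.0]
contact_force: [-0.8, -0.0, 0.5]
gripper_width: 0.995
```

Emit:
play_rows(deltas=[[[0,0,0.03],0],[[0,0,0.07],0],[[0,0,0.11],0],[[0,-0.04,0.11],0],[[0,-0.1,0.11],0]])

```text
time: 20.8
tool_pos: [0.4614, 0.0958, 0.2491]
tool_rot: [-0.0, 1.0, -0.013, 0.001]
contact_force: [0.5, -1.8, 0.1]
gripper_width: 0.998
```

```bash
cat >> h.py <<'E'
def knobs(n,d):
    C=cloud(n,d);X,Y,Z=C[...,0],C[...,1],C[...,2]
    for nm,sg in(("L",1),("R",-1)):
        k=(d>0)&(Z>.165)&(Z<.178)&(Y*sg>.12)&(Y*sg<.36)&(X>.4)&(X<.62)
        if k.sum():
            p=togr(C[k]);c=(p.max(0)+p.min(0))/2
            print(n,nm,k.sum(),np.round(c,4),"ang",round(np.arctan2(sg*c[1]-.178,.02-c[0]),3),"r",round(np.hypot(sg*c[1]-.178,.02-c[0]),4))
E
python3 - <<'E'
from h import *
s=status.state();a=s["tool_rot"];print(s["time"],np.round(s["tool_pos"],4),np.degrees(2*np.arctan2(a[2],a[1]))-90,s["gripper_width"],s["contact_force"],np.round(s["joint_pos"],3))
for n in("side","top"):
    p,d=grab_frame(n); cv2.imwrite(f"pics/{n}8.png",p); knobs(n,d)
p=cv2.imread("pics/side8.png")
cv2.imwrite("pics/s8c.png",cv2.resize(p[280:400,260:420],None,fx=4,fy=4,interpolation=cv2.INTER_CUBIC))
E
```

```text
20.8 [0.4614 0.0958 0.2491] -91.5215590990027 0.9983695090451474 [ 0.51193399 -1.80084818  0.06269932] [ 0.047 -0.341  1.937 -0.     1.543  1.644]
side L 95 [-0.0683  0.221   0.171 ] ang 0.453 r 0.0982
top L 10 [-0.0667  0.2245  0.1727] ang 0.492 r 0.0984
top R 40 [-0.0749 -0.2032  0.1711] ang 0.26 r 0.0982
```

View pics/s8c.png

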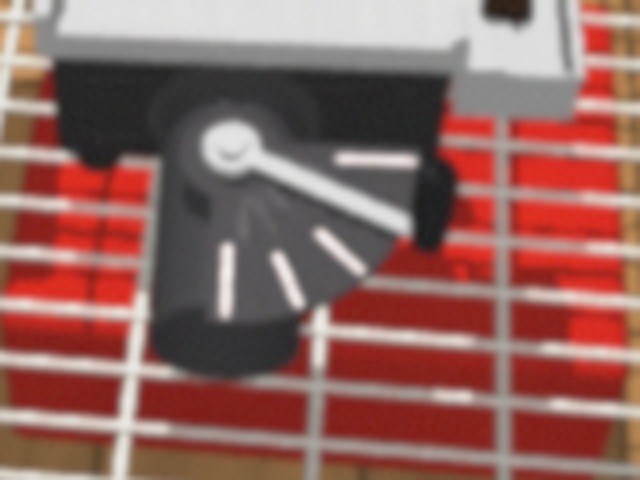

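Run:
```python
from h import *
def fromgr(g):
    g=np.asarray(g,float);c,s=np.cos(yw),np.sin(yw)
    return np.array([O[0]+g[0]*c-g[1]*s,O[1]+g[0]*s+g[1]*c,g[2]])
p,d=grab_frame("side");C=cloud("side",d);G=togr(C);g=p.max(2).astype(int)
# bright bar points
r=np.hypot(G[...,0]-.02,G[...,1]-.178);th=np.arctan2(G[...,1]-.178,.02-G[...,0])
k=(d>0)&(G[...,1]>.16)&(G[...,2]>.09)&(G[...,2]<.14)&(g>150)&(r<.1)&(np.arange(480)[:,None]>300)
nc,lab,st,ce=cv2.connectedComponentsWithStats(k.astype(np.uint8))
for i in range(1,nc):
    if st[i,4]>8:
        q=G[lab==i];m=np.argsort(r[lab==i]);n=len(m)//4
        a=q[m[:n]].mean(0);b=q[m[-n:]].mean(0)
        print(st[i],"a",np.round(a,4),"b",np.round(b,4),"dir",round(np.arctan2(b[1]-a[1],a[0]-b[0]),3),"th",round(np.median(th[lab==i]),3),"rmax",round(r[lab==i].max(),3), "z",np.round(np.median(q[:,2]),4))
```

```text
[310 310  53  29 369] a [0.0197 0.1793 0.1249] b [-0.0458  0.2094  0.1227] dir 0.431 th 0.438 rmax 0.09 z 0.1233
[344 318  20   4  76] a [-0.0332  0.1775  0.1164] b [-0.0595  0.1768  0.1166] dir -0.026 th -0.004 rmax 0.084 z 0.1164
[338 337  14  12  57] a [-0.022   0.2183  0.116 ] b [-0.0376  0.2343  0.1163] dir 0.798 th 0.775 rmax 0.084 z 0.1161
[314 341   5  19  69] a [0.0194 0.2295 0.1164] b [0.0199 0.257  0.1165] dir 1.587 th 1.566 rmax 0.084 z 0.1166
[328 343   8  14  57] a [-0.0031  0.2322  0.1166] b [-0.0111  0.252   0.1168] dir 1.185 th 1.174 rmax 0.083 z 0.1165
```

Left lever: the bar reads 0.43 rad against marks that read 0.00/0.775/1.17/1.57, so it is inside the ±0.1 tolerance. Now the right lever.

Emit:
play_rows(deltas=[[[0.002,-0.06,0],0],[[0.004,-0.12,0],0],[[0.006,-0.18,0],0],[[0.008,-0.24,0],0],[[0.009,-0.3,0],0]])

```text
time: 21.58
tool_pos: [0.4704, -0.2049, 0.2481]
tool_rot: [-0.0, 1.0, -0.014, 0.0]
contact_force: [1.1, 0.6, 0.2]
gripper_width: 0.998
```

Emit:
play_rows(deltas=[[[0,-0.016,0],0],[[0,-0.016,-0.03],0],[[0,-0.016,-0.03],0],[[0,-0.016,-0.03],0]])

```text
time: 22.08
tool_pos: [0.4705, -0.2188, 0.2187]
tool_rot: [-0.0, 1.0, -0.014, 0.0]
contact_force: [-0.1, 0.9, 0.2]
gripper_width: 0.998
```

```bash
cat >> h.py <<'E'
def bars(n,p,d,sg):
    G=togr(cloud(n,d));g=p.max(2).astype(int);gx=.02-G[...,0];gy=sg*G[...,1]-.178
    r=np.hypot(gx,gy);k=(d>0)&(gy>-.012)&(G[...,2]>.105)&(G[...,2]<.14)&(g>150)&(r<.1)
    nc,lab,st,ce=cv2.connectedComponentsWithStats(k.astype(np.uint8))
    for i in range(1,nc):
        if st[i,4]>8:
            m=lab==i;x,y,rr=gx[m],gy[m],r[m];o=np.argsort(rr);q=max(3,len(o)//4)
            a=o[:q];b=o[-q:]
            print(n,sg,st[i],"dir",round(np.arctan2(y[b].mean()-y[a].mean(),x[b].mean()-x[a].mean()),3),"th_out",round(np.arctan2(y[b].mean(),x[b].mean()),3),"r",np.round([rr.min(),rr.max()],3))
E
python3 - <<'E'
from h import *
s=status.state();print(s["time"],np.round(s["tool_pos"],4),np.round(togr(s["tool_pos"]),4))
for n in("side","top"):
    p,d=grab_frame(n); cv2.imwrite(f"pics/{n}9.png",p); knobs(n,d)
    bars(n,p,d,1);bars(n,p,d,-1)
E
```

```text
22.075 [ 0.4705 -0.2188  0.2187] [-0.0753 -0.2002  0.2187]
side L 97 [-0.0684  0.2206  0.1708] ang 0.449 r 0.0982
side R 52 [-0.0758 -0.2014  0.1705] ang 0.239 r 0.0986
side 1 [311 311  51  28 338] dir 0.42 th_out 0.443 r [0.001 0.089]
side 1 [344 318  20   4  66] dir 0.011 th_out -0.003 r [0.049 0.084]
side 1 [339 337  12  12  52] dir 0.821 th_out 0.779 r [0.054 0.084]
side 1 [315 341   4  19  62] dir 1.565 th_out 1.561 r [0.048 0.083]
side 1 [328 343   8  14  53] dir 1.204 th_out 1.174 r [0.054 0.084]
side -1 [322 167   3  10  22] dir 1.563 th_out 1.574 r [0.051 0.085]
side -1 [333 169   7   7  19] dir 1.091 th_out 1.154 r [0.058 0.088]
side -1 [340 174   9   6  21] dir 0.76 th_out 0.774 r [0.058 0.083]
side -1 [317 181  44  11 182] dir 0.285 th_out 0.265 r [0.002 0.089]
side -1 [344 190  15   2  28] dir 0.036 th_out 0.015 r [0.049 0.081]
top L 40 [-0.0676  0.2185  0.171 ] ang 0.433 r 0.0965
top R 14 [-0.0791 -0.2     0.1714] ang 0.219 r 0.1015
top 1 [233 240  18  36 176] dir 0.425 th_out 0.415 r [0.001 0.087]
top 1 [214 245  15   3  32] dir 1.549 th_out 1.57 r [0.047 0.085]
top 1 [217 254  10   5  21] dir 1.239 th_out 1.19 r [0.058 0.084]
top 1 [225 261   8   8  19] dir 0.742 th_out 0.766 r [0.057 0.082]
top 1 [247 264   2  13  25] dir 0.036 th_out -0.006 r [0.053 0.083]
top -1 [377 231   9  15  84] dir 0.537 th_out 0.508 r [0.001 0.026]
```

View pics/side9.png

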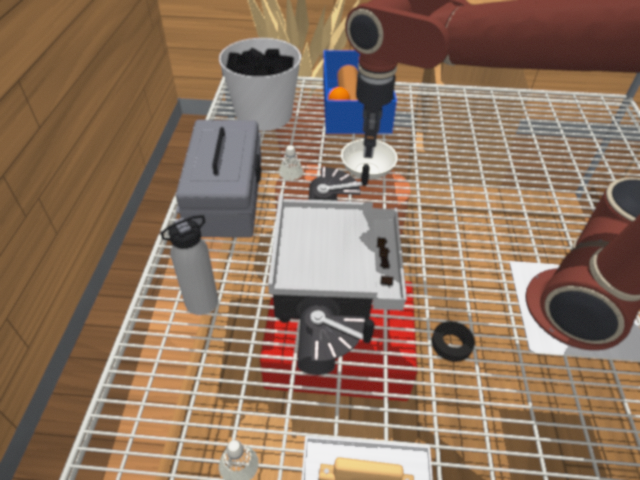

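The fingers are over the right knob at (365,172), the left bar rests on its quarter mark, and the chips are in the trough at (382–387, 243–281). I descend and grip.

Emit:
play_rows(deltas=[[[0,-0.001,-0.03],0],[[0,-0.001,-0.06],0],[[0,-0.001,-0.08],0],[[0,-0.001,-0.08],0],[[0,-0.001,-0.08],0]])

```text
time: 22.8
tool_pos: [0.4708, -0.2212, 0.1395]
tool_rot: [0.001, 1.0, -0.015, 0.001]
contact_force: [0.8, -0.5, -0.2]
gripper_width: 1.0
```

Emit:
play_rows(deltas=[[[0,0,0],0],[[0,0,0],0],[[0,0,0],0],[[0,0,0],0],[[0,0,0],0]], grip=-1)

```text
time: 23.42
tool_pos: [0.47, -0.221, 0.1385]
tool_rot: [0.0, 1.0, -0.015, -0.0]
contact_force: [-1.5, -1.3, 2.5]
gripper_width: 0.203
```

Run:
```python
from h import *
s=status.state();print(s["time"],np.round(s["tool_pos"],4),s["gripper_width"],s["contact_force"])
g=togr(s["tool_pos"]);th0=np.arctan2(-g[1]-.178,.02-g[0]);print(th0,np.hypot(-g[1]-.178,.02-g[0]))
c,sn=np.cos(yw),np.sin(yw)
def w(th,R=.098):
    q=np.array([.02-R*np.cos(th),-.178-R*np.sin(th)]);return O+[q[0]*c-q[1]*sn,q[0]*sn+q[1]*c]
for th in np.linspace(th0,1.178,11)[1:]: print(round(th,3),np.round(w(th)-w(th0),4),np.round(w(th),4))
```

```text
23.425 [ 0.47   -0.221   0.1385] 0.20318991851006948 [-1.47918127 -1.26048656  2.46999916]
0.24841919536010693 0.09893791522361649
0.341 [ 0.0031 -0.0086] [ 0.4739 -0.2293]
0.434 [ 0.0069 -0.0168] [ 0.4778 -0.2376]
0.527 [ 0.0115 -0.0247] [ 0.4824 -0.2454]
0.62 [ 0.0168 -0.0321] [ 0.4877 -0.2528]
0.713 [ 0.0228 -0.039 ] [ 0.4936 -0.2597]
0.806 [ 0.0293 -0.0453] [ 0.5002 -0.266 ]
0.899 [ 0.0365 -0.0509] [ 0.5073 -0.2717]
0.992 [ 0.0441 -0.0559] [ 0.515  -0.2766]
1.085 [ 0.0521 -0.0602] [ 0.523  -0.2809]
1.178 [ 0.0606 -0.0636] [ 0.5314 -0.2844]
```

Emit:
play_rows(deltas=[[[0.003,-0.0085,0],0],[[0.007,-0.017,0],0],[[0.0115,-0.0245,0],0],[[0.017,-0.032,0],0],[[0.023,-0.039,0],0]])

```text
time: 24.05
tool_pos: [0.4923, -0.2593, 0.1383]
tool_rot: [-0.001, 1.0, -0.014, -0.001]
contact_force: [-7.1, 3.5, 6.8]
gripper_width: 0.199
```

Emit:
play_rows(deltas=[[[0.0065,-0.0065,0],0],[[0.0135,-0.012,0],0],[[0.0215,-0.017,0],0],[[0.029,-0.021,0],0],[[0.038,-0.0245,0],0]])

```text
time: 24.68
tool_pos: [0.5302, -0.2843, 0.1382]
tool_rot: [-0.0, 1.0, -0.014, -0.002]
contact_force: [-6.4, 1.0, 5.2]
gripper_width: 0.202
```

Run:
```python
from h import *
s=status.state();print(s["time"],np.round(s["tool_pos"],4),s["gripper_width"],s["contact_force"])
for n in("side",):
    p,d=grab_frame(n); bars(n,p,d,-1)
s=status.state();print(s["time"],np.round(s["tool_pos"],4),s["gripper_width"],s["contact_force"])
```

```text
24.675 [ 0.5302 -0.2843  0.1382] 0.2015153724898055 [-6.40855427  0.98185099  5.19765327]
side -1 [322 167   3  10  24] dir 1.553 th_out 1.571 r [0.05  0.084]
side -1 [317 170  21  22 138] dir 1.129 th_out 1.122 r [0.001 0.073]
24.725 [ 0.5313 -0.2847  0.1383] 0.2030969503394404 [-3.09433035 -0.74067057  4.4687526 ]
```

Emit:
play_rows(deltas=[[[0.004,-0.0015,0],0],[[0.004,-0.0015,0],0],[[0.004,-0.0015,0],0]])

```text
time: 25.1
tool_pos: [0.5348, -0.286, 0.1383]
tool_rot: [0.0, 1.0, -0.015, -0.0]
contact_force: [-4.6, -0.7, 4.7]
gripper_width: 0.204
```

Emit:
play_rows(deltas=[[[0,0,0],0],[[0,0,0],0],[[0,0,0],0],[[0,0,0],0]], grip=1)

```text
time: 25.6
tool_pos: [0.535, -0.2856, 0.1379]
tool_rot: [-0.0, 1.0, -0.015, 0.0]
contact_force: [0.2, 0.8, -0.3]
gripper_width: 0.998
```

Emit:
play_rows(deltas=[[[0,0,0.03],0],[[0,0,0.07],0],[[0,0,0.11],0],[[-0.05,-0.02,0.12],0],[[-0.1,-0.05,0.13],0]])

```text
time: 26.22
tool_pos: [0.4344, -0.3358, 0.2691]
tool_rot: [0.001, 1.0, -0.014, 0.001]
contact_force: [0.0, -0.6, 0.2]
gripper_width: 1.002
```

Emit:
play_rows(deltas=[[[-0.03,-0.05,0],0],[[-0.05,-0.1,0],0],[[-0.07,-0.15,0],0],[[-0.07,-0.18,0],0],[[-0.07,-0.18,0],0]])

```text
time: 26.85
tool_pos: [0.3642, -0.5173, 0.2674]
tool_rot: [-0.0, 1.0, -0.016, -0.0]
contact_force: [0.3, 0.8, -0.3]
gripper_width: 1.006
```

Run:
```python
from h import *
s=status.state();print(s["time"],np.round(s["tool_pos"],4),s["gripper_width"],s["contact_force"])
for n in("side","top"):
    p,d=grab_frame(n); cv2.imwrite(f"pics/{n}10.png",p); knobs(n,d)
    bars(n,p,d,1);bars(n,p,d,-1);chips(n,p,d)
    C=cloud(n,d)
    for k in("bowl","shuttle_a"):
        for r in outline_of(n,k)[:2]:
            m=r["region"]&(d>0);print(n,k,round(r["confidence"],2),np.round(r["box"]),np.round(np.median(C[m],0),3))
    X,Y,Z=C[...,0],C[...,1],C[...,2]
    k=(d>0)&(Z>.066)&(Z<.09)&(Y>.3)&(Y<.5)&(X>.33)&(X<.56); print(n,"scr",pca(C[k][:,:2]),np.percentile(Z[k],[5,50,95]))
```

```text
26.85 [ 0.3642 -0.5173  0.2674] 1.0055502671231402 [ 0.28065119  0.82238219 -0.25817526]
side L 94 [-0.0684  0.2208  0.1709] ang 0.45 r 0.0982
side R 44 [-0.0205 -0.2663  0.1709] ang 1.141 r 0.0971
side 1 [311 311  51  28 342] dir 0.43 th_out 0.444 r [0.001 0.089]
side 1 [344 318  20   4  68] dir 0.023 th_out -0.01 r [0.049 0.084]
side 1 [339 337  12  12  52] dir 0.816 th_out 0.776 r [0.054 0.084]
side 1 [315 341   4  19  63] dir 1.56 th_out 1.563 r [0.047 0.083]
side 1 [328 343   8  14  53] dir 1.171 th_out 1.169 r [0.054 0.083]
side -1 [321 166   5  11  29] dir 1.654 th_out 1.599 r [0.049 0.09 ]
side -1 [317 167  23  25 155] dir 1.165 th_out 1.161 r [0.002 0.084]
side -1 [340 174   9   6  24] dir 0.805 th_out 0.794 r [0.058 0.083]
side -1 [346 181  11   4  23] dir 0.341 th_out 0.392 r [0.059 0.084]
side -1 [344 190  15   2  28] dir -0.015 th_out 0.008 r [0.049 0.081]
side [378 239  11  29 186] [-0.1126 -0.0113  0.0922] z [0.088 0.095] x [-0.12  -0.106]
side [382 277  10   8  70] [-0.1154  0.0629  0.0924] z [0.087 0.095] x [-0.125 -0.107]
side [277 295  95  13 700] [-0.0012  0.1195 
[... 1059 characters left out ...]
-1 [391 255   6  11  25] dir 0.366 th_out 0.405 r [0.057 0.086]
top [331 288   7   5  29] [-0.1119 -0.0458  0.0927] z [0.086 0.098] x [-0.118 -0.107]
top [292 291   6   8  39] [-0.1166  0.058   0.0932] z [0.088 0.096] x [-0.127 -0.108]
top [309 291   9   5  35] [-0.1163  0.0127  0.0922] z [0.088 0.099] x [-0.121 -0.111]
top [321 290   6   5  28] [-0.1159 -0.0183  0.0933] z [0.085 0.098] x [-0.121 -0.11 ]
top bowl 0.85 [434. 249. 490. 305.] [ 0.461 -0.425  0.022]
top shuttle_a 0.62 [433. 200. 455. 224.] [ 0.658 -0.383  0.024]
top shuttle_a 0.58 [160. 203. 184. 224.] [0.657 0.389 0.023]
top scr (array([0.44776227, 0.40029237]), np.float64(178.74047298773988)) [0.06700116 0.07259658 0.07806713]
```

View pics/top10.png

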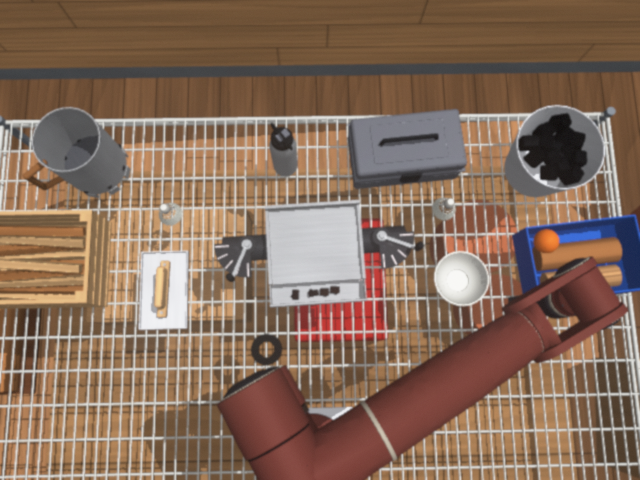

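View pics/side10.png

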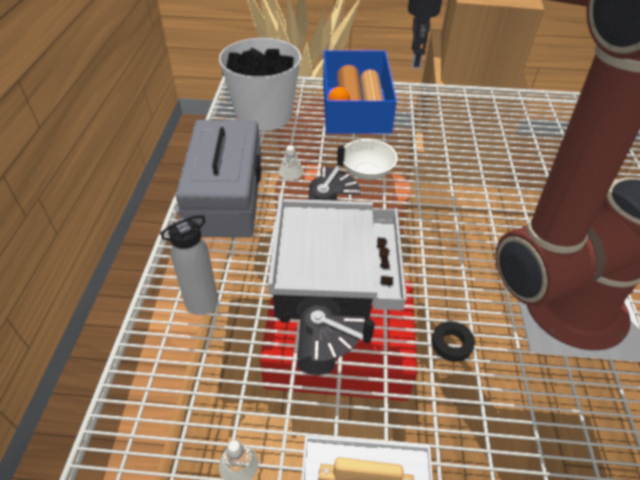

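Both pictures show the four chips in the trough, at (292–335, 288–295) in the top view. The scraper stands in the tray at (162,289), the levers are on their marks, the bystanders are where they were, and the arm is clear of everything. Handing in.

```bash
python3 -c "
from plant import *
print(ticket.job_done()); print(status.state()['time'])"
```

```text
the job is handed in; nothing more can be done
None
the job is handed in; nothing more can be done
```

The griddle is ready, and I handed the job in at about 27 s of the 72 s allowed; no verdict is reported.

- **Chips:** one push with the scraper moved all four off the plate. They lie in the trough at griddle x about -0.112 to -0.117 m and z about 0.092 m, and the plate is clean.
- **Scraper:** it stands on its edge in the tray at about (0.447, 0.401) m, near the tray's centre. Its handle top is at about 0.073 m, as it should be with the edge on the tray floor. I did not measure tilt directly.
- **Left lever:** target 0.393 rad. Readings run from 0.41 to 0.45: the bar gave about 0.43 from the side camera and 0.42 from the top camera. That is slightly open of the mark but inside the ±0.1 tolerance. One earlier knob reading of 0.49 rested on only 10 pixels, and I discounted it.
- **Right lever:** target 1.178 rad. Bar readings were 1.16 to 1.19; one side-camera knob reading was 1.14.
- **Bystanders:** the bowl and both shuttlecocks stayed within about 2 mm of their starting readings.

One correction went the wrong way: while easing the left knob before release I raised the wrist force to about 41 N instead of lowering it. That is well under the 120 N wrist limit, and the force went when the fingers opened. The text also sets a 40 N limit for the arm or gripper body pressing on something; here only the finger pads held the knob, but I could not check how that was counted.

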